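# Bring the green-lidded jar to the front of the sink-side carousel

## Robot

A 7-joint arm with a two-finger parallel gripper is mounted at the origin on the work surface. World frame = base frame: x ahead of the robot, y to its left, z up, the work surface at z = 0. Lengths are in m, angles in rad, forces in N, time in s.
With the tool pointing down it reaches from about 0.425 to 0.925 m from the base axis. Payload 6.8 kg.
Tool frame: the origin (TCP) lies on the centre line of the jaws, within the pads' length; the fingertips stand 11 mm ahead of it and the grasp point (between the pads) lies 8 mm behind it; z points along the fingers, y is the direction in which the jaws open and shut (so a half turn about z gives the same grasp; the last joint's range is limited). The gripper opens to 85 mm and grips with 20 to 120 N. Pads are 22 mm wide; open, the fingers measure 114 mm over their backs; the gripper's body (76 mm by 85 mm) begins 54 mm behind the grasp point. The pads swing forward as they close: fully open they stand 13 mm farther back than shut.
Start: joints at [-1.423, 0.477, 0.022, 1.555, -0.011, 1.109, -0.083], TCP at [0.171, 0.653, 0.242] pointing down, gripper open.
Joint ranges: [-2.96, 2.96], [-0.34, 2.1], [-1.41, 1.46], [0.24, 2.44], [-1.37, 4.51], [0.17, 1.92], [-2.96, 2.96]. Speed limits (rad/s): [2.39, 2.39, 3.14, 3.14, 3.14, 3.14, 3.14].

## Interface

Orientations are given as a rotation vector (axis times angle).
In Python, from bench import r gives the robot as it stands.
- The arm moves only by the tool send_rows, never from a script. Its argument "deltas" is a list of rows, each a list of 7 numbers: the opening, from 0 (shut) to 1 (fully open), then the shift along the tool's x, y, z as a fraction of full scale, then the turn, a rotation vector about the tool's x, y, z as a fraction of full scale. In form: [[hand, x, y, z, ax, ay, az], ...]. A call has 1 to 20 rows; each row is the pose to reach, as a shift and turn from the pose commanded when the call began, along the tool's axes at that moment, turning the shorter way round; what a row does not reach only later rows make up. Full scale, the value 1, is 150 mm for a shift and 180 degrees for a turn. A row lasts 1/12 s, in which the tool goes at most 41.7 mm and 7.16 degrees, less where a joint would pass 70% of its speed; a pose out of reach is approached as far as the arm can. A call with a number of a shift or a turn outside -1 to 1 is refused whole. A call with a gripper value outside its range is refused whole. The fingers move at their own pace and stop on an object; "squeeze" is the grip in N (left out, the last holds). Time passes only in rows, so rows that repeat a pose let the fingers close. It gives the time, the measured TCP pose, the force and the opening at its end, in the units of the state.
- r.get_obs(): the state, without advancing time (a new reading comes with each control period).
- r.grab_frame(name): name is "scene" or "top"; returns a dict with "pixels" (384x512x3 uint8, red, green, blue), "camera_matrix" (3x3 intrinsics, pixels), "rvec" (rotation vector, rad) and "tvec" (3), from world to camera coordinates, as OpenCV has them. Camera axes: x right, y down, z forward; pixel columns grow to the right and rows downward; lengths in m; the calibration is good to about 2 mm. A picture is of the moment at which its call begins. There is no depth.
- r.hand_in(): hands the job in, once; it reports no verdict.
The state is a dict: "clock": time; "joints": joint angles; "qvel": joint speeds; "tau": joint torques, N m; "tcp_pos": TCP position; "orientation": TCP orientation; "contact_force": force on the tool from outside, world axes, zero at the start; "moment": the same for the moment, N m; "grip_width": finger opening in m.
Only numpy, scipy, OpenCV 4.12 (cv2) and the standard library are available. Lean on these libraries where they do the work, as an engineer would, in place of code of your own. Each camera call takes 0.05 s, during which the arm holds its last target. There are 200 camera calls.

## Task

Turn the carousel by pushing its rim or the pegs on it, gently, until the jar with the green lid stands at the front, in line with the red arrow, then take the hand away. Do not touch, lift or tip the jars and the cup riding on the carousel, and leave the things on the counter where they are.

Things in the scene. Friction and masses are not known exactly. Their poses are not given: they have to be found in the camera images.
- carousel: Round light wooden turntable plate, 280 mm across, 16 mm thick (top 30 mm above the counter). Turns endlessly either way about its fixed vertical axis with light drag (about 1 N at the rim) and stops almost at once when the push ends. Origin on the axis at the plate's underside, z up. Four pieces stand on it near its own directions 0, 90, 180, 270 degrees from x towards y.
- peg (a point): Top centre of one of four alike upright dark wooden finger pegs on the carousel's rim, each 16 mm across, rising 34 mm above the plate (top 64 mm above the counter). Their axes are 130 mm from the centre, in the plate's own directions 45 (this one), 135, 225, 315 degrees: between the jars. Beyond 95 mm from the centre the plate is bare but for the pegs.
- foot: Fixed white foot under the carousel. Origin on the turning axis at the counter. Its own -x direction is the front: there a flat white tongue 50 mm wide, 6 mm thick, with a red arrow pointing at the axis, reaches out from under the plate to 205 mm from the axis. The front faces the robot within about 40 degrees.
- pointer (a point): Point on the tongue's top at the arrow, 175 mm from the carousel's axis, straight to the front, 6 mm above the counter.
- green_jar: The wanted piece: white closed round jar, 44 mm across, 56 mm high, standing loose on the carousel, about 68 mm from its centre, in one of four places about a quarter turn apart that change from run to run; origin at the centre of its underside. It has a bright green lid; no other piece on the carousel is green.
- black_jar: White closed round jar, 44 mm across, 56 mm high, standing loose on the carousel, about 68 mm from its centre, in one of four places about a quarter turn apart that change from run to run; origin at the centre of its underside. It has a black lid.
- blue_jar: Amber glass closed round jar, 44 mm across, 56 mm high, standing loose on the carousel, about 68 mm from its centre, in one of four places about a quarter turn apart that change from run to run; origin at the centre of its underside. It has a blue lid.
- egg_cup: Open terracotta cup, 44 mm across and 50 mm high, standing loose on the carousel plate like the jars; origin at the centre of its underside.
- mug: Blue mug on the counter left of the carousel, 80 mm across, 90 mm high, with a handle; origin at the centre of its underside. To be left alone.
- cleaner: Clear bottle with a green label on the counter right of the carousel, 68 mm across, 190 mm high; origin at the centre of its underside. To be left alone.
- spatula: Spatula with green blade and wooden handle, 240 mm long, lying flat on the counter beyond the carousel, roughly from right to left; origin near its middle. To be left alone.
- tub: White plastic bowl, 110 mm across and 70 mm high, on the counter to the robot's right; origin at the centre of its underside. To be left alone.
There are look-alikes about, which are no part of the job. Several things have the shape of the egg_cup; the one meant has the colours described above.

How it is judged:
By the outcome, as a careful person would: the job done as asked, in the order asked, and still so for the second after the job is handed in, with the robot touching nothing.
It also fails if it takes over 56 s, if anything falls off the work surface, if the arm or the gripper's body presses on something with over 40 N, if the wrist force passes 120 N, or if a joint passes its speed limit or range.

## Working session

There is one attempt and no reset: what is moved stays moved. The work goes in short steps, Python scripts to look and compute and a tool call to move; the robot and the scene stay as the last step left them, time stands still between calls to the robot, and variables do not carry over. Pictures are saved under pics/ and viewed, about 8 in all and at most 12, crops included, and the job is handed in when it is done.

Besides the shell and the picture viewer there is one more tool, called after "Call:" as name([rows], argument=value, ...), one row to a line, values as JSON. send_rows: Moves the arm, as the interface text tells. Shift numbers are shares of 150 mm and turn numbers shares of 180 degrees, none past 1 either way. Its arguments: {"type":"object","properties":{"deltas":{"type":"array","items":{"type":"array","items":{"type":"number"}}},"squeeze":{"type":"number"}},"required":["deltas"]}

```bash
mkdir -p pics; python3 - <<'E'
from bench import r
import cv2,json
for n in("scene","top"):
    f=r.grab_frame(n); cv2.imwrite(f"pics/{n}0.png",f["pixels"][:,:,::-1])
    print(n,f["camera_matrix"],f["rvec"],f["tvec"])
o=r.get_obs();print(o)
E
```

```text
scene [[362.28753531   0.         251.35652034]
 [  0.         362.28753531 191.45259694]
 [  0.           0.           1.        ]] [ 1.06790482  2.59610469 -0.81593736] [ 0.39453498 -0.27963545  1.38818234]
top [[389.09936434   0.         259.68673068]
 [  0.         389.09936434 191.34557646]
 [  0.           0.           1.        ]] [ 2.18474171 -2.19492013  0.09339041] [-0.00242477  0.57718874  1.02845589]
{'clock': 0.1, 'joints': array([-1.42309429,  0.4777434 ,  0.02234305,  1.55631761, -0.01152497,
        1.10925963, -0.08309361]), 'qvel': array([-0.00038731, -0.00187398,  0.00016035, -0.00206232, -0.000583  ,
       -0.00022948, -0.00146746]), 'tau': array([ 3.74387484e-03, -5.97756600e+01,  1.61335174e+00, -2.81953382e+01,
        1.28204082e-02,  4.99444257e-03, -1.27885303e-05]), 'tcp_pos': array([0.17066641, 0.65256389, 0.24142026]), 'orientation': array([-4.00680273e-01, -3.11582419e+00,  2.50750741e-03]), 'contact_force': array([ 0.51917439, -0.10746811,  1.05727483]), 'moment': array([ 0.01790358, -0.05705053,  0.01281432]), 'grip_width': 0.08544283150353812}
```

View pics/top0.png

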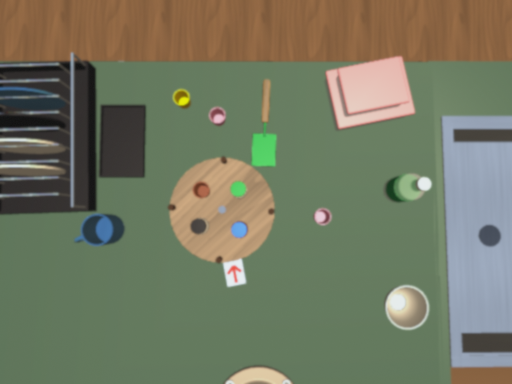

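View pics/scene0.png

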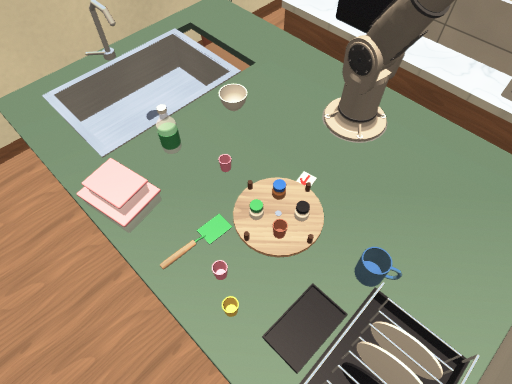

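The top view shows the carousel centred at about (222,210). Lids are green (238,188), blue (239,229) and black (198,226), with the egg cup at (202,190). Pegs are at (223,160), (271,212), (219,260) and (172,207), and the arrow is at (235,272). Possible mix-ups for the green lid are the spatula blade (264,150) and the cleaner (408,187); both are off the plate. Only the disc at (238,188) fits.

```bash
cat > h.py <<'E'
from bench import r
import cv2,numpy as np
def ray(f,px,z):
    R=cv2.Rodrigues(np.array(f["rvec"],float))[0]; t=np.array(f["tvec"],float).ravel()
    d=R.T@np.linalg.inv(f["camera_matrix"])@np.array([px[0],px[1],1.]); c=-R.T@t
    return (c+d*(z-c[2])/d[2])
def blobs(m,roi,mn=8):
    k=np.zeros_like(m,np.uint8); x0,y0,x1,y1=roi; k[y0:y1,x0:x1]=m[y0:y1,x0:x1]
    n,_,s,c=cv2.connectedComponentsWithStats(k)
    return [(c[i],s[i,4]) for i in range(1,n) if s[i,4]>=mn]
def look(tag,n="top"):
    f=r.grab_frame(n); im=f["pixels"]; cv2.imwrite(f"pics/{tag}.png",im[:,:,::-1])
    hsv=cv2.cvtColor(im,cv2.COLOR_RGB2HSV); H,S,V=[hsv[:,:,i].astype(int) for i in range(3)]
    return f,im,H,S,V
def analyse(tag):
    f,im,H,S,V=look(tag)
    roi=(160,150,285,300); out={}
    wood=((H<25)&(S>50)&(V>110)).astype(np.uint8)
    b=blobs((H>45)&(H<75)&(S>150)&(V>120),(172,160,252,258)); out["green"]=[(c.round(1),a,ray(f,c,.086).round(4)) for c,a in b]
    b=blobs((V<75)&(S>60)|(V<60),roi,10); out["dark"]=[(c.round(1),a,ray(f,c,.06).round(4)) for c,a in b]
    b=blobs(((H<8)|(H>172))&(S>140)&(V>150),(215,255,260,300)); out["arrow"]=[(c.round(1),a,ray(f,c,.006).round(4)) for c,a in b]
    b=blobs((S<60)&(V>180)|(((H<8)|(H>172))&(S>60)&(V>150)),(215,255,260,300),50); out["tongue"]=[(c.round(1),a,ray(f,c,.006).round(4)) for c,a in b]
    w=max(cv2.findContours(cv2.morphologyEx(wood*0+np.where((np.indices(wood.shape)[1]>160)&(np.indices(wood.shape)[1]<285)&(np.indices(wood.shape)[0]>150)&(np.indices(wood.shape)[0]<270),wood,0).astype(np.uint8),cv2.MORPH_CLOSE,np.ones((5,5))),0,2)[0],key=cv2.contourArea)
    e=cv2.fitEllipse(cv2.convexHull(w)); out["plate"]=(e,ray(f,e[0],.03).round(4))
    b=blobs((H>100)&(H<125)&(S>120)&(V>120),(172,160,272,258)); out["blue"]=[(c.round(1),a,ray(f,c,.086).round(4)) for c,a in b]
    return f,im,out
E
python3 - <<'E'
from h import *
f,im,o=analyse("t1")
for k,v in o.items():print(k,v)
cv2.imwrite("pics/c1.png",cv2.resize(im[150:300,155:305,::-1],(600,600),interpolation=cv2.INTER_CUBIC))
E
```

```text
green [(array([234.9, 186.5]), np.int32(23), array([0.5849, 0.0584, 0.086 ]))]
dark []
arrow [(array([233.4, 268.1]), np.int32(14), array([0.371 , 0.0667, 0.006 ]))]
tongue [(array([234.1, 272.2]), np.int32(492), array([0.3602, 0.0647, 0.006 ]))]
plate (((221.5926055908203, 209.6488800048828), (104.57794952392578, 105.31036376953125), 56.645912170410156), array([0.5281, 0.0967, 0.03  ]))
blue [(array([238.7, 229.3]), np.int32(160), array([0.4772, 0.0488, 0.086 ]))]
```

View pics/c1.png

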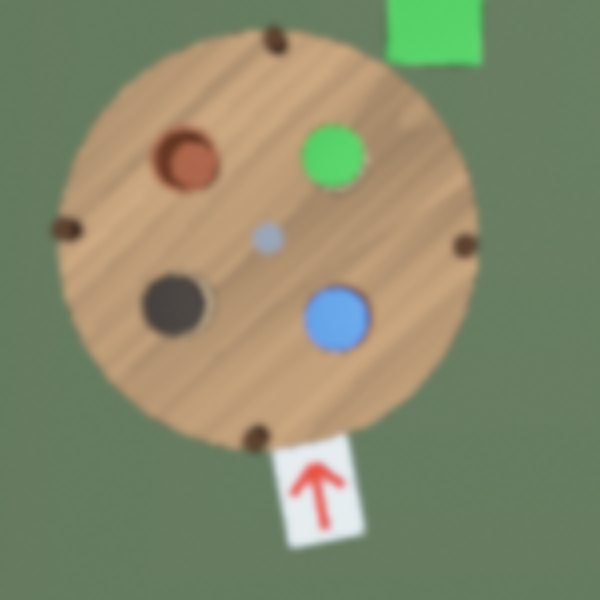

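The crop confirms the green lid at crop (334,157), which is full-image (238,189). The front tongue points down and slightly right. Green must go clockwise about 128°, so I'll push the left peg (172,207) around the far side. Next come exact angles and the move plan.

```bash
cat >> h.py <<'E'
def state(tag):
    f,im,H,S,V=look(tag)
    g=blobs((H>50)&(H<72)&(S>110)&(V>130),(160,155,290,290),40)
    return f,im,[(c.round(1),int(a),ray(f,c,.086)) for c,a in g]
def cpx(p): return (155+(p[0]+.5)/4-.5, 150+(p[1]+.5)/4-.5)
def ang(v): return np.degrees(np.arctan2(v[1],v[0]))
E
python3 - <<'E'
from h import *
f,im,g=state("t2")
e,C=analyse("t3")[2]["plate"]
print("C",C,e[1])
for c,a,p in g: print("green?",c,a,p.round(4),np.linalg.norm((p-C)[:2]),ang(p-C))
for p in [(275,38),(464,245),(256,437),(66,229)]:
    w=ray(f,cpx(p),.062); print("peg",w.round(4),np.linalg.norm((w-C)[:2]).round(4),ang(w-C).round(1))
hub=ray(f,cpx((268,238)),.03);print("hub",hub)
L=[ray(f,cpx(p),.006) for p in [(273,455),(289.5,547),(348,436),(365,533)]]
print("tongue edges",ang(L[1]-L[0]),ang(L[3]-L[2]),"end mid",ang((L[1]+L[3])/2-C),np.linalg.norm(((L[1]+L[3])/2-C)[:2]))
o=r.get_obs();R=cv2.Rodrigues(o["orientation"])[0]
wp=ray(f,cpx((66,229)),.062); a=np.radians(ang(wp-C)+14)
T=C+0.132*np.array([np.cos(a),np.sin(a),0]);T[2]=.24
print("target",T,"tool delta mm",(R.T@(T-o["tcp_pos"])*1e3).round(1),"y ang",ang(R[:,1]),"want",np.degrees(a))
E
```

```text
C [0.5281 0.0966 0.03  ] (104.55780792236328, 105.30718231201172)
green? [263.3 160. ] 257 [ 0.6524 -0.0138  0.086 ] 0.16628831463866492 -41.604272645228676
green? [237.7 188.3] 165 [0.5803 0.0514 0.086 ] 0.06902451346698768 -40.91291005846692
peg [0.6587 0.0896 0.062 ] 0.1308 -3.1
peg [ 0.5235 -0.0326  0.062 ] 0.1293 -92.1
peg [0.4015 0.1013 0.062 ] 0.1267 177.9
peg [0.535  0.2239 0.062 ] 0.1275 86.9
hub [0.52948082 0.09659834 0.03      ]
tongue edges -169.64483744647686 -170.07159931358382 end mid -169.24949633178258 0.20449630761599066
target [0.50314361 0.22621936 0.24      ] tool delta mm [-429.5 -328.6    2.1] y ang 75.34434982992451 want 100.89813971064046
```

Call:
send_rows([
  [0,-0.1,-0.075,0,0,0,0],
  [0,-0.25,-0.19,0,0,0,0],
  [0,-0.4,-0.305,0,0,0,0],
  [0,-0.55,-0.42,0,0,0,0],
  [0,-0.7,-0.535,0,0,0,0],
  [0,-0.85,-0.65,0,0,0,0],
  [0,-0.955,-0.73,0,0,0,0],
])

```text
clock: 0.83
tcp_pos: [0.2837, 0.5084, 0.2423]
orientation: [0.404, 3.115, -0.001]
contact_force: [0.3, -0.2, 0.5]
grip_width: 0.0008
```

Call:
send_rows([
  [0,-0.15,-0.115,0,0,0,0],
  [0,-0.3,-0.23,0,0,0,0],
  [0,-0.45,-0.345,0,0,0,0],
  [0,-0.6,-0.46,0,0,0,0],
  [0,-0.75,-0.575,0,0,0,0],
  [0,-0.88,-0.67,0,0,0,0],
  [0,-0.955,-0.73,0,0,0,0],
])

```text
clock: 1.42
tcp_pos: [0.3946, 0.3658, 0.2424]
orientation: [0.406, 3.114, -0.001]
contact_force: [-0.2, 0.1, 0.2]
grip_width: 0.0
```

Call:
send_rows([
  [0,-0.15,-0.115,0,0,0,-0.02],
  [0,-0.3,-0.23,0,0,0,-0.04],
  [0,-0.45,-0.345,0,0,0,-0.06],
  [0,-0.6,-0.46,0,0,0,-0.08],
  [0,-0.75,-0.575,0,0,0,-0.1],
  [0,-0.88,-0.67,0,0,0,-0.12],
  [0,-0.955,-0.73,0,0,0,-0.142],
  [0,-0.955,-0.73,0,0,0,-0.142],
  [0,-0.955,-0.73,0,0,0,-0.142],
])

```text
clock: 2.17
tcp_pos: [0.5036, 0.226, 0.2422]
orientation: [0.293, -3.128, -0.0]
contact_force: [0.3, 0.8, -0.3]
grip_width: 0.0004
```

Call:
send_rows([
  [0,0,0,0.15,0,0,0],
  [0,0,0,0.35,0,0,0],
  [0,0,0,0.55,0,0,0],
  [0,0,0,0.7,0,0,0],
  [0,0,0,0.8,0,0,0],
  [0,0,0,0.8,0,0,0],
])

```text
clock: 2.67
tcp_pos: [0.5002, 0.2273, 0.1191]
orientation: [0.3, -3.121, 0.003]
contact_force: [-0.2, -0.8, 0.3]
grip_width: 0.0
```

```bash
python3 - <<'E'
from h import *
a=r.grab_frame("top");b=r.grab_frame("scene")
A=cv2.resize(a["pixels"][120:300,140:320],(400,400));B=cv2.resize(b["pixels"][120:300,210:390],(400,400))
cv2.imwrite("pics/d1.png",np.hstack([A,B])[:,:,::-1])
E
```

```text
(no output)
```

View pics/d1.png

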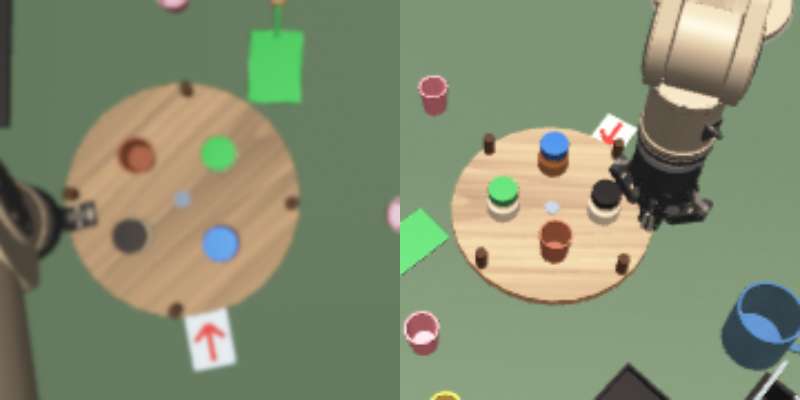

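The top view has the closed fingers at crop (88,215), just behind the left peg at (72,193) and clear of the jars. I'll go down beside the rim.

Call:
send_rows([
  [0,0,0,0.08,0,0,0],
  [0,0,0,0.17,0,0,0],
  [0,0,0,0.25,0,0,0],
  [0,0,0,0.33,0,0,0],
  [0,0,0,0.39,0,0,0],
  [0,0,0,0.43,0,0,0],
  [0,0,0,0.43,0,0,0],
])

```text
clock: 3.35
tcp_pos: [0.5027, 0.2261, 0.0564]
orientation: [0.298, -3.125, 0.001]
contact_force: [-0.0, 0.4, 0.7]
grip_width: -0.0
```

```bash
cat >> h.py <<'E'
C=np.array([.5285,.0966,.03]); FRONT=-169.7
def arc(deg,n):  # rows turning the tool about the axis by deg (world ccw), in tool units
    o=r.get_obs();R=cv2.Rodrigues(o["orientation"])[0];p=o["tcp_pos"];d=p-C
    print("r",np.hypot(*d[:2]).round(4),"ang",ang(d).round(2),"yang",ang(R[:,1]).round(2),"p",p.round(4),"F",o["contact_force"].round(1))
    for i in range(1,n+1):
        a=np.radians(deg*i/n);Q=cv2.Rodrigues(np.array([0,0,a]))[0]
        q=C+Q@d; s=R.T@(q-p)/.15; print([0]+list(s[:2].round(3))+[0,0,0,round(-deg*i/n/180,4)],end=", ")
E
python3 -c "
from h import *
arc(-36,20)"
```

```text
r 0.1321 ang 101.26 yang 100.9 p [0.5027 0.2261 0.0564] F [-0.   0.4  0.7]
[0, np.float64(-0.028), np.float64(-0.0), 0, 0, 0, 0.01], [0, np.float64(-0.055), np.float64(-0.001), 0, 0, 0, 0.02], [0, np.float64(-0.083), np.float64(-0.003), 0, 0, 0, 0.03], [0, np.float64(-0.11), np.float64(-0.006), 0, 0, 0, 0.04], [0, np.float64(-0.138), np.float64(-0.01), 0, 0, 0, 0.05], [0, np.float64(-0.165), np.float64(-0.015), 0, 0, 0, 0.06], [0, np.float64(-0.192), np.float64(-0.02), 0, 0, 0, 0.07], [0, np.float64(-0.219), np.float64(-0.026), 0, 0, 0, 0.08], [0, np.float64(-0.246), np.float64(-0.033), 0, 0, 0, 0.09], [0, np.float64(-0.272), np.float64(-0.041), 0, 0, 0, 0.1], [0, np.float64(-0.299), np.float64(-0.05), 0, 0, 0, 0.11], [0, np.float64(-0.324), np.float64(-0.06), 0, 0, 0, 0.12], [0, np.float64(-0.35), np.float64(-0.07), 0, 0, 0, 0.13], [0, np.float64(-0.375), np.float64(-0.081), 0, 0, 0, 0.14], [0, np.float64(-0.4), np.float64(-0.093), 0, 0, 0, 0.15], [0, np.float64(-0.425), np.float64(-0.106), 0, 0, 0, 0.16], [0, np.float64(-0.449), np.float64(-0.12), 0, 0, 0, 0.17], [0, np.float64(-0.473), np.float64(-0.134), 0, 0, 0, 0.18], [0, np.float64(-0.496), np.float64(-0.149), 0, 0, 0, 0.19], [0, np.float64(-0.519), np.float64(-0.165), 0, 0, 0, 0.2],
```

Call:
send_rows([
  [0,-0.028,0,0,0,0,0.01],
  [0,-0.055,-0.001,0,0,0,0.02],
  [0,-0.083,-0.003,0,0,0,0.03],
  [0,-0.11,-0.006,0,0,0,0.04],
  [0,-0.138,-0.01,0,0,0,0.05],
  [0,-0.165,-0.015,0,0,0,0.06],
  [0,-0.192,-0.02,0,0,0,0.07],
  [0,-0.219,-0.026,0,0,0,0.08],
  [0,-0.246,-0.033,0,0,0,0.09],
  [0,-0.272,-0.041,0,0,0,0.1],
  [0,-0.299,-0.05,0,0,0,0.11],
  [0,-0.324,-0.06,0,0,0,0.12],
  [0,-0.35,-0.07,0,0,0,0.13],
  [0,-0.375,-0.081,0,0,0,0.14],
  [0,-0.4,-0.093,0,0,0,0.15],
  [0,-0.425,-0.106,0,0,0,0.16],
  [0,-0.449,-0.12,0,0,0,0.17],
  [0,-0.473,-0.134,0,0,0,0.18],
  [0,-0.496,-0.149,0,0,0,0.19],
  [0,-0.519,-0.165,0,0,0,0.2],
])

```text
clock: 5.02
tcp_pos: [0.585, 0.2168, 0.0578]
orientation: [0.687, 3.065, 0.0]
contact_force: [-0.3, 1.1, 0.9]
grip_width: 0.0004
```

```bash
python3 - <<'E'
from h import *
f,im,g=state("e1")
for c,a,p in g: print(c,a,np.linalg.norm((p-C)[:2]).round(4),ang(p-C).round(2))
b=r.grab_frame("scene")
A=cv2.resize(im[120:300,140:320],(400,400));B=cv2.resize(b["pixels"][120:300,210:390],(400,400))
cv2.imwrite("pics/d2.png",np.hstack([A,B])[:,:,::-1])
arc(-36,4)
E
```

```text
[263.3 160. ] 257 0.166 -41.7
[245.3 199.9] 170 0.0683 -70.85
r 0.1324 ang 64.47 yang 64.76 p [0.5856 0.2161 0.0579] F [0.4 0.5 0.9]
[0, np.float64(-0.138), np.float64(-0.012), 0, 0, 0, 0.05], [0, np.float64(-0.273), np.float64(-0.045), 0, 0, 0, 0.1], [0, np.float64(-0.4), np.float64(-0.098), 0, 0, 0, 0.15], [0, np.float64(-0.518), np.float64(-0.171), 0, 0, 0, 0.2],
```

View pics/d2.png

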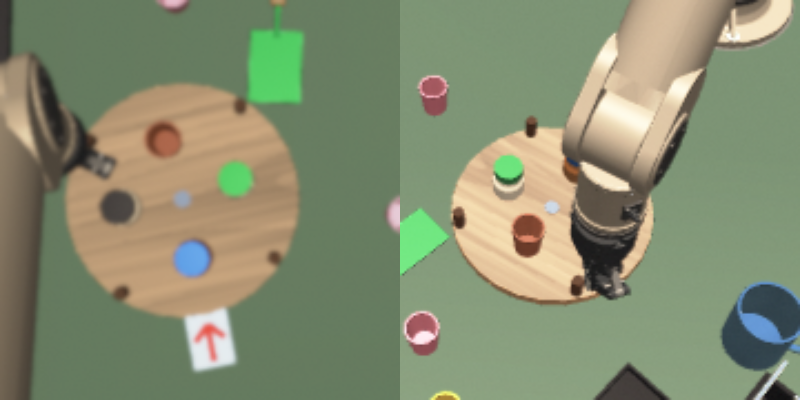

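The first push worked: green moved from -41° to -71°, and the fingers stay behind the peg at crop (90,142). Two more equal arcs.

Call:
send_rows([
  [0,-0.028,0,0.005,0,0,0.01],
  [0,-0.055,-0.001,0.01,0,0,0.02],
  [0,-0.083,-0.003,0.02,0,0,0.03],
  [0,-0.11,-0.006,0.02,0,0,0.04],
  [0,-0.138,-0.01,0.02,0,0,0.05],
  [0,-0.165,-0.015,0.02,0,0,0.06],
  [0,-0.192,-0.02,0.02,0,0,0.07],
  [0,-0.219,-0.026,0.02,0,0,0.08],
  [0,-0.246,-0.033,0.02,0,0,0.09],
  [0,-0.272,-0.041,0.02,0,0,0.1],
  [0,-0.299,-0.05,0.02,0,0,0.11],
  [0,-0.324,-0.06,0.02,0,0,0.12],
  [0,-0.35,-0.07,0.02,0,0,0.13],
  [0,-0.375,-0.081,0.02,0,0,0.14],
  [0,-0.4,-0.093,0.02,0,0,0.15],
  [0,-0.425,-0.106,0.02,0,0,0.16],
  [0,-0.449,-0.12,0.02,0,0,0.17],
  [0,-0.473,-0.134,0.02,0,0,0.18],
  [0,-0.496,-0.149,0.02,0,0,0.19],
  [0,-0.519,-0.165,0.02,0,0,0.2],
])

```text
clock: 6.78
tcp_pos: [0.6449, 0.1612, 0.0549]
orientation: [1.601, 2.703, 0.0]
contact_force: [-0.5, 2.2, 1.0]
grip_width: -0.0002
```

```bash
python3 - <<'E'
from h import *
f,im,g=state("e2")
for c,a,p in g: print(c,a,np.linalg.norm((p-C)[:2]).round(4),ang(p-C).round(2))
arc(-36,4)
E
```

```text
[263.3 160. ] 257 0.166 -41.7
[245.4 216.5] 170 0.0674 -106.75
r 0.1328 ang 28.47 yang 28.57 p [0.6452 0.1599 0.0549] F [ 1.  -0.9 -0. ]
[0, np.float64(-0.138), np.float64(-0.011), 0, 0, 0, 0.05], [0, np.float64(-0.274), np.float64(-0.044), 0, 0, 0, 0.1], [0, np.float64(-0.402), np.float64(-0.097), 0, 0, 0, 0.15], [0, np.float64(-0.52), np.float64(-0.17), 0, 0, 0, 0.2],
```

Call:
send_rows([
  [0,-0.028,0,0,0,0,0.01],
  [0,-0.055,-0.001,0,0,0,0.02],
  [0,-0.083,-0.003,0,0,0,0.03],
  [0,-0.11,-0.006,0,0,0,0.04],
  [0,-0.138,-0.01,0,0,0,0.05],
  [0,-0.165,-0.015,0,0,0,0.06],
  [0,-0.192,-0.02,0,0,0,0.07],
  [0,-0.219,-0.026,0,0,0,0.08],
  [0,-0.246,-0.033,0,0,0,0.09],
  [0,-0.272,-0.041,0,0,0,0.1],
  [0,-0.299,-0.05,0,0,0,0.11],
  [0,-0.324,-0.06,0,0,0,0.12],
  [0,-0.35,-0.07,0,0,0,0.13],
  [0,-0.375,-0.081,0,0,0,0.14],
  [0,-0.4,-0.093,0,0,0,0.15],
  [0,-0.425,-0.106,0,0,0,0.16],
  [0,-0.449,-0.12,0,0,0,0.17],
  [0,-0.473,-0.134,0,0,0,0.18],
  [0,-0.496,-0.149,0,0,0,0.19],
  [0,-0.519,-0.165,0,0,0,0.2],
])

```text
clock: 8.5
tcp_pos: [0.6605, 0.0809, 0.0548]
orientation: [2.358, 2.076, 0.0]
contact_force: [0.4, 1.2, -0.5]
grip_width: 0.0
```

```bash
python3 - <<'E'
from h import *
f,im,g=state("e3")
for c,a,p in g: print(c,a,np.linalg.norm((p-C)[:2]).round(4),ang(p-C).round(2),"left",(FRONT-ang(p-C)).round(2))
cv2.imwrite("pics/d3.png",cv2.resize(im[120:300,140:320],(500,500))[:,:,::-1])
arc(-25.5,17)
E
```

```text
[263.3 160. ] 257 0.166 -41.7 left -128.0
[235.6 230.3] 172 0.0671 -143.47 left -26.23
r 0.1329 ang -7.34 yang -7.44 p [0.6603 0.0796 0.0548] F [-0.7 -1.1  0.3]
[0, np.float64(-0.023), np.float64(-0.0), 0, 0, 0, 0.0083], [0, np.float64(-0.046), np.float64(-0.001), 0, 0, 0, 0.0167], [0, np.float64(-0.069), np.float64(-0.003), 0, 0, 0, 0.025], [0, np.float64(-0.093), np.float64(-0.005), 0, 0, 0, 0.0333], [0, np.float64(-0.116), np.float64(-0.007), 0, 0, 0, 0.0417], [0, np.float64(-0.139), np.float64(-0.011), 0, 0, 0, 0.05], [0, np.float64(-0.161), np.float64(-0.015), 0, 0, 0, 0.0583], [0, np.float64(-0.184), np.float64(-0.019), 0, 0, 0, 0.0667], [0, np.float64(-0.207), np.float64(-0.024), 0, 0, 0, 0.075], [0, np.float64(-0.229), np.float64(-0.03), 0, 0, 0, 0.0833], [0, np.float64(-0.252), np.float64(-0.036), 0, 0, 0, 0.0917], [0, np.float64(-0.274), np.float64(-0.043), 0, 0, 0, 0.1], [0, np.float64(-0.296), np.float64(-0.05), 0, 0, 0, 0.1083], [0, np.float64(-0.318), np.float64(-0.058), 0, 0, 0, 0.1167], [0, np.float64(-0.339), np.float64(-0.067), 0, 0, 0, 0.125], [0, np.float64(-0.36), np.float64(-0.076), 0, 0, 0, 0.1333], [0, np.float64(-0.381), np.float64(-0.086), 0, 0, 0, 0.1417],
```

View pics/d3.png

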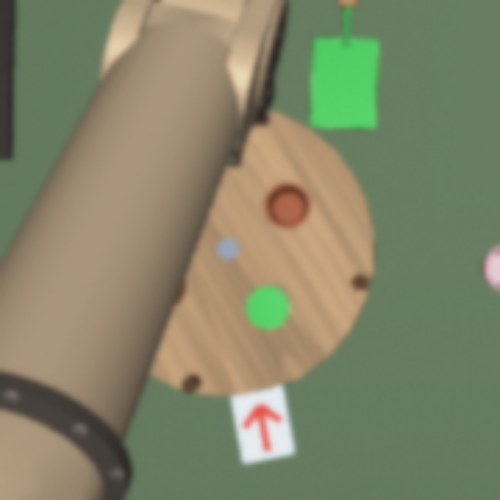

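Green at crop (268,307) is about 26° short of the arrow line, and the fingers remain behind the peg. Last arc, with a slow end.

Call:
send_rows([
  [0,-0.023,0,0,0,0,0.0083],
  [0,-0.046,-0.001,0,0,0,0.0167],
  [0,-0.069,-0.003,0,0,0,0.025],
  [0,-0.093,-0.005,0,0,0,0.0333],
  [0,-0.116,-0.007,0,0,0,0.0417],
  [0,-0.139,-0.011,0,0,0,0.05],
  [0,-0.161,-0.015,0,0,0,0.0583],
  [0,-0.184,-0.019,0,0,0,0.0667],
  [0,-0.207,-0.024,0,0,0,0.075],
  [0,-0.229,-0.03,0,0,0,0.0833],
  [0,-0.252,-0.036,0,0,0,0.0917],
  [0,-0.274,-0.043,0,0,0,0.1],
  [0,-0.296,-0.05,0,0,0,0.1083],
  [0,-0.318,-0.058,0,0,0,0.1167],
  [0,-0.339,-0.067,0,0,0,0.125],
  [0,-0.35,-0.072,0,0,0,0.129],
  [0,-0.36,-0.076,0,0,0,0.1333],
  [0,-0.36,-0.076,0,0,0,0.1333],
])

```text
clock: 10.05
tcp_pos: [0.6422, 0.0288, 0.0548]
orientation: [-2.737, -1.543, 0.001]
contact_force: [-0.4, 1.2, -0.3]
grip_width: -0.0001
```

```bash
python3 - <<'E'
from h import *
f,im,g=state("e4")
for c,a,p in g: print(c,a,np.linalg.norm((p-C)[:2]).round(4),ang(p-C).round(2),"left",(FRONT-ang(p-C)).round(2))
cv2.imwrite("pics/d4.png",cv2.resize(im[120:300,140:320],(500,500))[:,:,::-1])
arc(-2.5,2)
E
```

```text
[269.3 160.4] 122 0.1757 -45.69 left -124.01
[226.9 235.9] 123 0.0702 -165.05 left -4.65
r 0.1323 ang -30.75 yang -31.11 p [0.6422 0.029  0.0547] F [ 0.9  0.2 -0.3]
[0, np.float64(-0.019), np.float64(-0.0), 0, 0, 0, 0.0069], [0, np.float64(-0.038), np.float64(-0.001), 0, 0, 0, 0.0139],
```

View pics/d4.png

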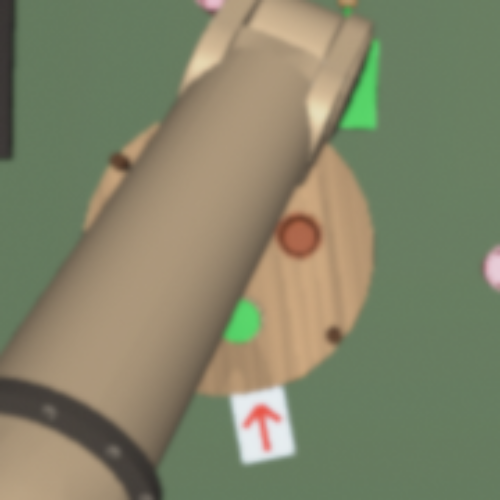

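Green is partly hidden by the arm, so that reading is biased. By the tool's arc about 2.8° remains. I'll nudge 2.5°, back off from the peg, lift and re-measure.

Call:
send_rows([
  [0,-0.01,0,0,0,0,0.0035],
  [0,-0.019,0,0,0,0,0.007],
  [0,-0.029,0,0,0,0,0.01],
  [0,-0.038,-0.001,0,0,0,0.014],
  [0,-0.038,-0.001,0,0,0,0.014],
  [0,-0.038,-0.001,0,0,0,0.014],
  [0,0.02,0,0,0,0,0.014],
  [0,0.06,0,0,0,0,0.014],
  [0,0.06,0,-0.1,0,0,0.014],
  [0,0.06,0,-0.3,0,0,0.014],
  [0,0.06,0,-0.5,0,0,0.014],
  [0,0.06,0,-0.7,0,0,0.014],
  [0,0.06,0,-0.85,0,0,0.014],
  [0,0.06,0,-0.85,0,0,0.014],
])

```text
clock: 11.27
tcp_pos: [0.6503, 0.0363, 0.1887]
orientation: [2.766, 1.482, 0.013]
contact_force: [0.3, -0.7, 1.4]
grip_width: -0.0003
```

```bash
python3 - <<'E'
from h import *
o=r.get_obs();R=cv2.Rodrigues(o["orientation"])[0]
print(o["clock"],o["tcp_pos"],"to (.70,.35,.25):",R.T@(np.array([.66,.25,.22])-o["tcp_pos"])/.15)
f,im,g=state("e5")
for c,a,p in g: print(c,a,np.linalg.norm((p-C)[:2]).round(4),ang(p-C).round(2),"left",(FRONT-ang(p-C)).round(2))
E
```

```text
11.2667 [0.65025358 0.03630949 0.18869419] to (.70,.35,.25): [ 1.22339079 -0.73332707 -0.20693274]
[264.2 160.1] 235 0.1674 -42.42 left -127.28
[227.5 236.5] 74 0.0719 -164.22 left -5.48
```

Call:
send_rows([
  [0,0.15,-0.09,-0.05,0,0,0],
  [0,0.3,-0.18,-0.1,0,0,0],
  [0,0.45,-0.27,-0.15,0,0,0],
  [0,0.6,-0.36,-0.2,0,0,0],
  [0,0.75,-0.45,-0.2,0,0,0],
  [0,0.9,-0.54,-0.2,0,0,0],
  [0,1,-0.6,-0.2,0,0,0],
  [0,1,-0.6,-0.2,0,0,0],
])

```text
clock: 11.98
tcp_pos: [0.6543, 0.2178, 0.211]
orientation: [-2.761, -1.493, 0.001]
contact_force: [-0.1, 1.1, -0.7]
grip_width: -0.0
```

Call:
send_rows([
  [0,0.15,-0.09,0,0,0,0],
  [0,0.3,-0.18,0,0,0,0],
  [0,0.45,-0.27,0,0,0,0],
  [0,0.6,-0.36,0,0,0,0],
  [0,0.6,-0.36,0,0,0,0],
  [0,0.6,-0.36,0,0,0,0],
])

```text
clock: 12.48
tcp_pos: [0.6595, 0.3174, 0.2113]
orientation: [2.767, 1.487, -0.002]
contact_force: [-0.8, -0.7, -0.3]
grip_width: 0.0004
```

```bash
python3 - <<'E'
from h import *
f,im,g=state("e6")
for c,a,p in g: print(c,a,np.linalg.norm((p-C)[:2]).round(4),ang(p-C).round(2),"left",(FRONT-ang(p-C)).round(2))
cv2.imwrite("pics/d6.png",cv2.resize(im[150:300,155:305],(600,600),interpolation=cv2.INTER_CUBIC)[:,:,::-1])
E
```

```text
[263.3 160. ] 257 0.166 -41.7 left -128.0
[224.  235.2] 177 0.0669 -170.71 left 1.01
```

View pics/d6.png

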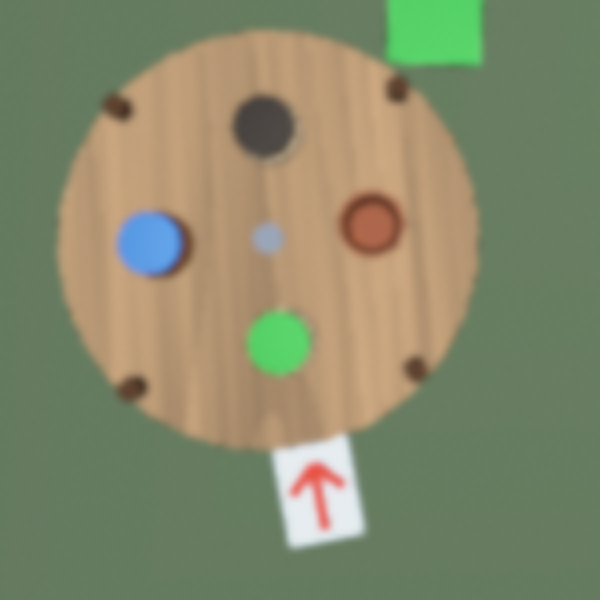

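Green at crop (279,343) now lies on the arrow's line, about 1° or 1 mm past it, which is within calibration error. The other pieces stand upright and the hand is clear, so I'm handing in.

```bash
python3 -c "
from bench import r
print(r.get_obs()['contact_force']); print(r.hand_in())"
```

```text
[ 0.81879177 -0.84372    -0.05103931]
the job is handed in; nothing more can be done
None
```

The jar with the green lid now stands at the front, in line with the red arrow, and I handed the job in at about 12.5 s. I pushed one rim peg around the far side with the closed fingers, turning the carousel about 129° clockwise, then backed off, lifted and moved the hand left, clear of it.

- **Alignment:** the last top view puts the green lid at -170.7° and the front at -169.7°. That is about 1° (roughly 1 mm) past the arrow line, within the 2 mm calibration.
- **Pieces on the carousel:** the other two jars and the cup are upright and in their places in that view.
- **Forces:** the tool force read about 2 N or less after every move, and about 1 N at hand-in, within the noise.
- **A reading I set aside:** two readings taken while the arm hid part of the green lid showed about 5° still to go. They disagreed with the final clear view.
- **Not checked:** I took no final close look at the things on the counter. The spatula blade's position did not change between the first and last measurements, and I felt no contact with anything else.

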